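Draw the core pin from the wax mould with sprung tongs

ROBOT

A 6-joint arm with a two-finger parallel gripper is mounted at the origin on the work surface. World frame = base frame: x ahead of the robot, y to its left, z up, the work surface at z = 0. Lengths are in m, angles in rad, forces in N, time in s.
With the tool pointing down it reaches from about 0.35 to 0.85 m from the base axis. Payload 8.1 kg.
Tool frame: the origin (TCP) lies at the very end of the fingers, on their centre line; the grasp point (between the pads) lies 19 mm behind it; x points along the fingers, y is the direction in which the jaws open and shut, and the axes are right-handed (so a half turn about x gives the same grasp; the last joint's range is limited). The gripper opens to 93 mm and grips with 3 to 60 N. Pads are 15 mm wide; open, the fingers measure 128 mm over their backs; the gripper's body (75 mm by 188 mm) begins 65 mm behind the grasp point.
Start: joints at [-1.21, 0.13, 1.488, -0, 1.523, -0.085], TCP at [0.259, -0.541, 0.219] pointing down, gripper open.
Joint ranges: [-2.96, 2.96], [-0.89, 2.26], [0.02, 2.5], [-1.34, 4.48], [0, 2.73], [-2.66, 2.66]. Speed limits (rad/s): [2.39, 2.39, 2.79, 3.14, 3.14, 3.14].

INTERFACE

Orientations are given as a rotation vector (axis times angle).
In Python, from plant import * gives the robot as it stands. The module is installed in compiled form; this text tells all that it offers.
- The arm moves only by the tool apply_moves, never from a script. Its argument "series" is a list of rows, each an object with "jaw": the gripper's target within -1 to 1 (shut at 1, half-way at 0, fully open at -1); "linear": the shift along the tool's x, y, z normalised to -1 to 1, where 1 is 0.6 m, a list of three; "roll": the turn about the tool's x normalised to -1 to 1, where 1 is 30 degrees. A call has 1 to 20 rows; each row is the pose to reach, as a shift and turn from the pose measured when the call began, along the tool's axes at that moment; what a row does not reach only later rows make up. A row lasts 1/8 s, in which the tool goes at most 62.5 mm and 10.7 degrees, less where a joint would pass 70% of its speed; a pose out of reach is approached as far as the arm can. A call with a number of a shift or a turn outside -1 to 1 is refused whole. A call with a gripper value outside its range is refused whole. The fingers move at their own pace and stop on an object; "force" is the grip in N (left out, the last holds). Time passes only in rows, so rows that repeat a pose let the fingers close. It gives the time, the measured TCP pose, the force and the opening at its end, in the units of the state.
- read_state(): the state, without advancing time (a new reading comes with each control period).
- read_camera(name): name is "side" or "top"; returns a dict with "pixels" (480x640x3 uint8, blue, green, red), "intrinsics" (3x3 intrinsics, pixels), "D" ([k1, k2, p1, p2, k3] as OpenCV has them; the pictures are not rectified), "rvec" (rotation vector, rad) and "tvec" (3), from world to camera coordinates, as OpenCV has them. Camera axes: x right, y down, z forward; pixel columns grow to the right and rows downward; lengths in m; the calibration is good to about 2 mm. A picture is of the moment at which its call begins. There is no depth.
- close_job(): hands the job in, once; it reports no verdict.
The state is a dict: "t": time; "q": joint angles; "dq": joint speeds; "joint_torque": joint torques, N m; "tool_pos": TCP position; "orientation": TCP orientation; "force": force on the tool from outside, world axes, zero at the start; "wrist_torque": the same for the moment, N m; "opening": finger opening in m.
Only numpy, scipy, OpenCV 4.12 (cv2) and the standard library are available. Lean on these libraries where they do the work, as an engineer would, in place of code of your own. Each camera call takes 0.05 s, during which the arm holds its last target. There are 200 camera calls.

TASK

Take the sprung tongs from their wooden block, reach with them down the deep well in the top of the aluminium wax mould and draw out the small brass core pin that sits at the bottom in a spring catch; squeeze the tongs firmly enough that the pin comes free but not so hard that its soft polished head is dented, and do not jam the tips against the mould. Lower the pin right down into the brass scale pan before letting it go, then stand the tongs back in the slot of their block. Never touch the pin with the fingers, and leave the pan and the other things on the bench where they are.

Things in the scene. Friction and masses are not known exactly. Their poses are not given: they have to be found in the camera images.
- mould: Aluminium wax-injection mould, fixed: block 100 (x) x 80 (y) x 70 mm high, four clamp screws in its top, brass port on its +y side, screw of a spring ball catch low on its +x side. Origin: centre of the underside. A round well 28 mm in diameter goes down 45 mm from the middle of the top to a flat floor 25 mm above the table; a 9 mm bore in the middle of that floor holds the pin.
- well_mouth (a point): Centre of the well's mouth, level with the mould's top (70 mm above the mould's underside).
- pin: Brass core pin, 25 mm long, 16 g, upright in the mould at the start: plain round head 12 mm in diameter, 9 mm high, on the well floor (its top 36 mm below the mouth); below it a shank 8 mm in diameter, 16 mm long, sunk in the bore. Origin: centre of the shank's foot; z towards the head. A spring ball in a groove of the shank lets go at a straight upward pull of 4 to 10 N, different each time.
- pin_head (a point): Centre of the pin's head, 20.5 mm above its foot. Once 5 mm up, the pin slides out with little drag. If the tips slip off, it stays or drops back in the bore and can be taken again. Over 18 N from each tip (36 N from both together) dents the head.
- tongs: Sprung steel tongs, 121 mm long, 66 g, upright, tips down in the block's slot. Origin: midway between the lower ends of the tips; z up to the bow, which joins the arms 114 to 121 mm up; y: the line along which the arms close (tongs_l on +y, tongs_r on -y). The lowest 48 mm are straight blades, 8 mm wide (x), 2.5 mm thick, 34 mm apart when free: they enter the well only half squeezed.
- tongs_grip (a point): Where to hold the tongs: between the arms, 80 mm above the tips, amid flat grooved places 12 mm wide that run from 64 to 96 mm. Outer faces 31 mm apart when free; squeezed to 26 mm the tips stand about 18 mm apart, at 23 to 24 mm they touch a 12 mm head. The spring then pushes back on each finger with about 4 N (18 mm) or 8 N (12 mm).
- tongs_l (a joint): Angle of the +y arm, rad: 0 when free, growing as it is squeezed inwards. Clear gap between the tips in m = 0.034 - 0.114 x (tongs_l + tongs_r): about 0.012 under squeeze means the head is between the tips, near 0 that they closed on nothing.
- tongs_r (a joint): Angle of the -y arm, rad, likewise. Once the tips are on the head, each further 10 N of grip at the arms adds only about 2 N at each tip. Under about 35 N of grip the pin mostly slips; it comes free somewhere between 35 and 65 N, depending on the catch and the friction; about 80 N or more dents it.
- stand: Hardwood tool block, fixed to the table, 56 (x) x 84 (y) x 46 mm high. Origin: centre of the underside. An open slot in the middle of its top, 12 (x) x 46 mm (y), goes 40 mm down to a floor 6 mm above the table; the tongs stand in it with their tips on that floor and their arms spread along the slot's y.
- pan: Loose shallow brass scale pan, 110 mm across the rim, 76 mm across the flat bottom, 14 mm high, floor 3 mm thick, 0.15 kg. Origin: centre of the underside.
- canister: Bystander: aluminium canister with a knurled screw cap, 59 mm in diameter, 87 mm high. Origin: centre of the underside.
- ring_tube: Bystander: stubby green carving-wax ring tube, 29 mm in diameter, 36 mm high. Origin: centre of the underside.
- carver: Bystander: steel wax carving tool with a bronze ferrule, lying, 148 mm long along x, 9 mm high. Origin: near its middle, on the table.
- pendant: Bystander: purple wax pendant model on a red wax sprue, lying, 65 mm long along x, 10 mm high. Origin: under the middle of the pendant.
- spirit_lamp: Bystander, does not move: squat glass spirit lamp with a brass burner, 68 mm in diameter, 68 mm high. Origin: centre of the underside.
- wax_block: Bystander, does not move: block of green carving wax, 60 x 26 x 18 mm. Origin: centre of the underside.

How it is judged:
On the way, in this order (a step that is already met when the one before it is completed fails the run):
1. the pin is drawn right out of the well, gripped in the tongs (z of pin in the frame of mould above 0.07 m and contact force between tongs and pin above 0.2 N), for 0.1 s.
2. the pin is lowered into the pan while still gripped in the tongs, its foot within 15 mm of the pan's underside (horizontal distance between pin and pan below 0.045 m and z of pin in the frame of pan below 0.015 m and contact force between tongs and pin above 0.2 N), for 0.05 s.
At the end, for the whole second after the job is handed in: The pin lies or stands at rest in the pan (its foot within 50 mm of the pan's centre and less than 25 mm above the pan's underside), and the tongs stand at rest in the slot of their block (origin within 12 mm of the block's centre and less than 12 mm above its underside, leaning under 0.15 rad) (horizontal distance between pin and pan below 0.05 m and z of pin in the frame of pan below 0.025 m and linear speed of each of pin, tongs below 0.03 m/s and horizontal distance between tongs and stand below 0.012 m and z of tongs in the frame of stand below 0.012 m and angle between tongs's own z axis and vertical below 0.15 rad); the robot touches nothing.
It fails at once if the pin is squeezed so hard that its head is dented (over 18 N from each tip, 36 N in all) (contact force between tongs and pin above 36 N).
It fails at once if the tongs press on the mould with over 20 N (contact force between tongs and mould above 20 N).
It fails at once if the fingers themselves touch the pin (contact force between the fingers and pin above 0.5 N).
It fails at once if a bystander is moved by over 20 mm (distance of any of canister, ring_tube, carver, pendant from where it was at the start of the episode above 0.02 m).
It fails at once if the pan is pushed by over 30 mm (distance of pan from where it was at the start of the episode above 0.03 m).
It also fails if it takes over 64 s, if anything falls off the work surface, if the arm or the gripper's body presses on something with over 40 N, if the wrist force passes 120 N, or if a joint passes its speed limit or range.

## Working session

There is one attempt and no reset: what is moved stays moved. The work goes in short steps, Python scripts to look and compute and a tool call to move; the robot and the scene stay as the last step left them, time stands still between calls to the robot, and variables do not carry over. Pictures are saved under pics/ and viewed, about 8 in all and at most 12, crops included, and the job is handed in when it is done.

Besides the shell and the picture viewer there is one more tool, called by a JSON object that holds its "fn" and its "kwargs", one argument or row to a line. apply_moves: Moves the arm, as the interface text tells. Its arguments: {"type":"object","properties":{"series":{"type":"array"},"force":{"type":"number"}},"required":["series"]}

```bash
mkdir -p pics; cat > h.py <<'E'
import numpy as np, cv2
from plant import *
from scipy.spatial.transform import Rotation as R
def cam(n,save=None):
    c=read_camera(n)
    if save: cv2.imwrite('pics/'+save,c['pixels'])
    return c
def ray(c,uv):
    uv=np.array(uv,float).reshape(-1,1,2)
    n=cv2.undistortPoints(uv,np.array(c['intrinsics']),np.array(c['D'])).reshape(-1,2)
    M=cv2.Rodrigues(np.array(c['rvec'],float))[0]
    d=np.c_[n,np.ones(len(n))]@M
    o=-M.T@np.array(c['tvec'],float).ravel()
    return o,d
def onz(c,uv,z):
    o,d=ray(c,uv); s=(z-o[2])/d[:,2]
    return o+s[:,None]*d
def proj(c,P):
    return cv2.projectPoints(np.array(P,float).reshape(-1,1,3),np.array(c['rvec'],float),np.array(c['tvec'],float),np.array(c['intrinsics']),np.array(c['D']))[0].reshape(-1,2)
def two(c1,u1,c2,u2):
    o1,d1=ray(c1,u1);o2,d2=ray(c2,u2);d1=d1[0];d2=d2[0]
    s=np.linalg.lstsq(np.c_[d1,-d2],o2-o1,rcond=None)[0]
    a=o1+s[0]*d1;b=o2+s[1]*d2
    return (a+b)/2,np.linalg.norm(a-b)
E
python3 - <<'E'
from h import *
import pickle
d={n:cam(n,n+'0.png') for n in('top','side')}
pickle.dump(d,open('c0.pkl','wb'))
for n,c in d.items(): print(n,ray(c,[[320,240]]),c['intrinsics'])
s=read_state();print(s); print(R.from_rotvec(s['orientation']).as_matrix())
E
```

```text
top (array([ 0.47928992, -0.00308333,  1.03877932]), array([[ 0.1124845 , -0.01541772, -0.99359975]])) [[622.46976262   0.         313.04158491]
 [  0.         622.46976262 238.48133882]
 [  0.           0.           1.        ]]
side (array([0.29062768, 0.57541853, 0.64267975]), array([[ 0.33391362, -0.64813083, -0.68470263]])) [[507.78858277   0.         322.90020713]
 [  0.         507.78858277 230.40638351]
 [  0.           0.           1.        ]]
{'t': 0.1, 'q': array([-1.21042244e+00,  1.31096753e-01,  1.48916554e+00,  2.58031168e-05,
        1.52299706e+00, -8.53833930e-02]), 'dq': array([ 0.00065041,  0.00071721, -0.00244219, -0.00071868, -0.00010964,
       -0.0005859 ]), 'joint_torque': array([ 1.11403591e-03, -5.61341786e+01, -4.93093228e+01,  7.70187518e-02,
        2.92111246e-02, -3.68557255e-05]), 'tool_pos': array([ 0.25854177, -0.54087229,  0.21768837]), 'orientation': array([ 1.97473743,  0.44928279, -1.97514833]), 'force': array([-0.492953  , -0.65071525, -0.45265716]), 'wrist_torque': array([-0.05759547,  0.00824115, -0.00625464]), 'opening': 0.0930309322024155}
[[-5.63600286e-04  4.31139687e-01 -9.02285017e-01]
 [ 1.56872729e-03 -9.02283669e-01 -4.31140023e-01]
 [-9.99998611e-01 -1.65842977e-03 -1.67813258e-04]]
```

View pics/top0.png

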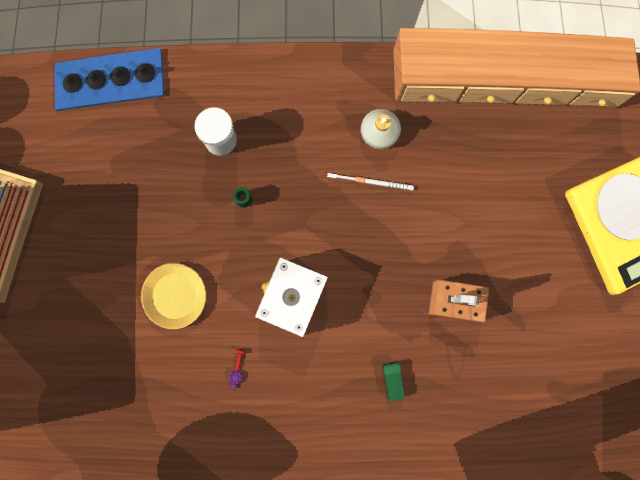

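View pics/side0.png

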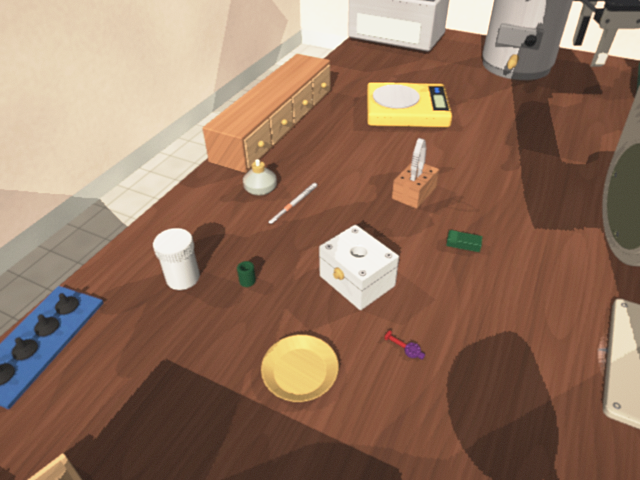

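The top view shows the mould at about (291,298), the stand with tongs at (460,300) and the pan at (173,296). The side view shows the same layout. I'll zoom in on the mould and stand and measure.

```bash
python3 - <<'E'
from h import *
import pickle
d=pickle.load(open('c0.pkl','rb'));t=d['top'];s=d['side']
p=t['pixels'];q=s['pixels']
a=cv2.resize(p[252:342,250:335],None,fx=4.6,fy=4.6,interpolation=cv2.INTER_CUBIC)[:300]
a=cv2.resize(p[255:340,250:350],(400,340),interpolation=cv2.INTER_CUBIC)
b=cv2.resize(p[260:345,410:510],(400,340),interpolation=cv2.INTER_CUBIC)
e=cv2.resize(q[220:285,310:405],(400,274)[:2],interpolation=cv2.INTER_CUBIC)
f=cv2.resize(q[135:210,380:470],(400,260),interpolation=cv2.INTER_CUBIC)
e=cv2.resize(e,(400,260))
cv2.imwrite('pics/z1.png',np.vstack([np.hstack([a,b]),np.hstack([e,f])]))
hsv=cv2.cvtColor(p,cv2.COLOR_BGR2HSV)
# mould top: white
def big(m,box):
    z=np.zeros_like(m);x0,y0,x1,y1=box;z[y0:y1,x0:x1]=m[y0:y1,x0:x1]
    cs=cv2.findContours(z,cv2.RETR_EXTERNAL,cv2.CHAIN_APPROX_NONE)[0]
    return max(cs,key=cv2.contourArea)
m=cv2.inRange(hsv,(0,0,170),(180,50,255))
c=big(m,(245,250,335,345));r=cv2.minAreaRect(c);bx=cv2.boxPoints(r);print('mould',r);W=onz(t,bx,.07);print(W.mean(0),np.linalg.norm(np.roll(W,-1,0)-W,axis=1));
for k in range(2):
    v=W[k+1]-W[k];print(np.degrees(np.arctan2(v[1],v[0])),np.linalg.norm(v))
m=cv2.inRange(hsv,(15,90,120),(35,255,255))
c=big(m,(130,250,220,340));e=cv2.fitEllipse(c);print('pan',e,onz(t,[e[0]],.014),[onz(t,[c.reshape(-1,2).min(0),c.reshape(-1,2).max(0)],.014)])
m=cv2.inRange(hsv,(8,110,130),(16,200,255))
c=big(m,(420,270,500,330));r=cv2.minAreaRect(c);bx=cv2.boxPoints(r);print('stand',r);W=onz(t,bx,.046);print(W.mean(0))
for k in range(2):
    v=W[k+1]-W[k];print(np.degrees(np.arctan2(v[1],v[0])),np.linalg.norm(v))
print(hsv[312,435],hsv[300,440],hsv[290,480])
E
```

```text
mould ((291.10943603515625, 296.67767333984375), (52.2421760559082, 64.8055191040039), 22.833654403686523)
[0.50085309 0.02756429 0.07      ] [0.10076695 0.08153831 0.10042904 0.08095271]
-22.999150885056505 0.100766948626411
-113.29758338646565 0.08153831450475502
pan ((172.9636688232422, 295.58660888671875), (64.50300598144531, 65.70635986328125), 21.246139526367188) [[0.50440804 0.2254473  0.014     ]] [array([[0.55880062, 0.28077596, 0.014     ],
       [0.45102529, 0.17144223, 0.014     ]])]
stand ((459.5, 304.0), (50.0, 79.0), 90.0)
[ 0.48635961 -0.24268802  0.046     ]
-90.79296960677819 0.13050555049863535
178.29013731622038 0.08093682149904874
[ 12 148 220] [ 13 149 227] [ 13 141 110]
```

View pics/z1.png

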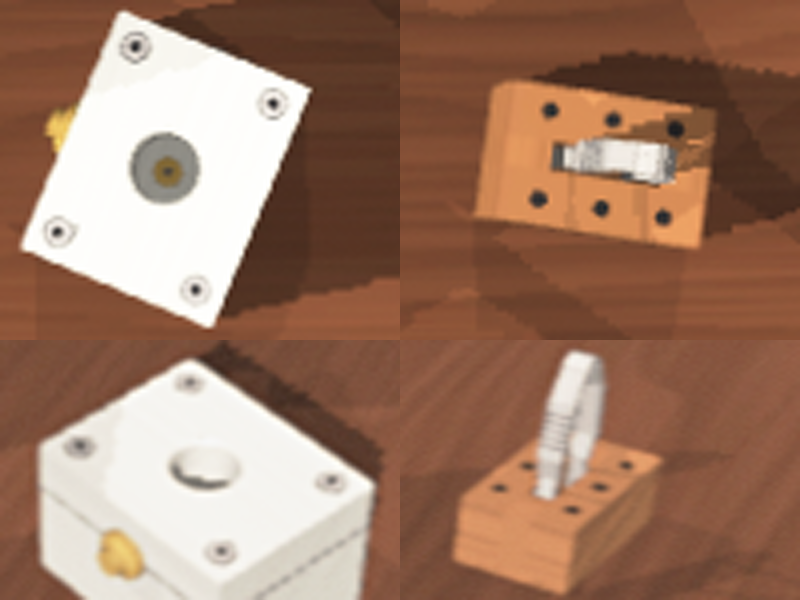

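Zoom shows the well at about top pixel (291,297), the head just below it, six holes in the stand top, and the bow at crop (604–675, 140–183). Now I'll turn these into positions.

```bash
python3 - <<'E'
from h import *
import pickle
d=pickle.load(open('c0.pkl','rb'));t=d['top'];s=d['side']
def tp(u,v,x0,y0): return [x0+(u+.5)/4-.5, y0+(v+.5)/4-.5]
w=[tp(165,168,250,255)];h=[tp(167,171,250,255)]
print('well',onz(t,w,.07),'head',onz(t,h,.034))
H=[tp(u-400,v,410,260) for u,v in [(551,110),(613,119),(676,128),(538,199),(601,208),(663,217)]]
W=onz(t,H,.046);print('holes',W,W.mean(0))
for a,b in((0,2),(3,5),(3,0),(5,2)):
    v=W[b]-W[a];print(np.degrees(np.arctan2(v[1],v[0])),np.linalg.norm(v))
# side well & holes
fx=400/95;fy=260/65
ws=[[310+205/fx,220+(468-340)/fy]];print('side well',onz(s,ws,.07), two(t,w,s,ws))
fx=400/90;fy=260/75
Hs=[[380+(u-400)/fx,135+(v-340)/fy] for u,v in[(499,489),(572,509),(528,466),(600,487),(625,465)]]
print('side holes',onz(s,Hs,.046))
# metal mask of tongs in top
p=t['pixels'];hsv=cv2.cvtColor(p,cv2.COLOR_BGR2HSV)
m=cv2.inRange(hsv,(0,0,150),(180,60,255));m[:285]=0;m[320:]=0;m[:,:440]=0;m[:,500:]=0
pts=cv2.findNonZero(m);r=cv2.minAreaRect(pts);print(r);B=cv2.boxPoints(r);print(onz(t,B,.121))
print('bow guess px',proj(t,[[.486,-.243,.127]]))
q=s['pixels'];hq=cv2.cvtColor(q,cv2.COLOR_BGR2HSV)
m=cv2.inRange(hq,(0,0,120),(180,60,255));m[:130]=0;m[190:]=0;m[:,:405]=0;m[:,:405]=0;m[:,432:]=0
pts=cv2.findNonZero(m).reshape(-1,2);print(pts.min(0),pts.max(0))
for y in range(138,148): 
    k=pts[pts[:,1]==y];print(y,k[:,0].min() if len(k) else None,k[:,0].max() if len(k) else None)
E
```

```text
well [[0.50082135 0.02790681 0.07      ]] head [[0.50040935 0.02825922 0.034     ]]
holes [[ 0.51381458 -0.22279046  0.046     ]
 [ 0.50981006 -0.24818482  0.046     ]
 [ 0.50575734 -0.27417361  0.046     ]
 [ 0.47820203 -0.21659634  0.046     ]
 [ 0.47412914 -0.24230869  0.046     ]
 [ 0.47001179 -0.26778992  0.046     ]] [ 0.49195416 -0.24530731  0.046     ]
-98.91182005300904 0.052011033630429845
-99.08947436666833 0.051844604436926484
-9.866795434503741 0.03614721940845199
-10.125536391034409 0.03631109716229817
side well [[0.50140216 0.03160078 0.07      ]] (array([0.50172922, 0.02830438, 0.06681094]), np.float64(0.0017743923656661437))
side holes [[ 0.51504318 -0.21960209  0.046     ]
 [ 0.47989288 -0.21545919  0.046     ]
 [ 0.51083006 -0.24642494  0.046     ]
 [ 0.47527767 -0.24070945  0.046     ]
 [ 0.47173571 -0.26617107  0.046     ]]
((464.15386962890625, 299.2692565917969), (26.667465209960938, 9.426639556884766), 7.125016689300537)
[[ 0.48861628 -0.21010842  0.121     ]
 [ 0.50247211 -0.2122321   0.121     ]
 [ 0.49688033 -0.25248397  0.121     ]
 [ 0.48297757 -0.25029945  0.121     ]]
bow guess px [[473.0141908  303.61311981]]
[410 138] [425 180]
138 418 420
139 418 423
140 417 424
141 417 424
142 416 424
143 416 425
144 416 425
145 416 425
146 415 425
147 415 425
```

{"fn": "apply_moves", "kwargs": {
  "series": [
    {"jaw": -0.3,"linear": [0,-0.03,-0.06],"roll": 0.1},
    {"jaw": -0.3,"linear": [0,-0.06,-0.12],"roll": 0.25},
    {"jaw": -0.3,"linear": [0,-0.09,-0.19],"roll": 0.4},
    {"jaw": -0.3,"linear": [0,-0.13,-0.26],"roll": 0.55},
    {"jaw": -0.3,"linear": [0,-0.165,-0.335],"roll": 0.7},
    {"jaw": -0.3,"linear": [0,-0.2,-0.41],"roll": 0.85},
    {"jaw": -0.3,"linear": [0,-0.235,-0.48],"roll": 0.95},
    {"jaw": -0.3,"linear": [0,-0.26,-0.53],"roll": 1},
    {"jaw": -0.3,"linear": [0,-0.275,-0.56],"roll": 1},
    {"jaw": -0.3,"linear": [0,-0.278,-0.565],"roll": 1},
    {"jaw": -0.3,"linear": [0,-0.278,-0.565],"roll": 1},
    {"jaw": -0.3,"linear": [0,-0.278,-0.565],"roll": 1}
  ],
  "force": 20
}}

```text
t: 1.6
tool_pos: [0.4919, -0.2452, 0.218]
orientation: [-2.18, 0.085, 2.181]
force: [0.6, 0.6, -0.2]
opening: 0.0601
```

```bash
cat >> h.py <<'E'
def yaw(s):
    M=R.from_rotvec(s['orientation']).as_matrix(); return M, np.degrees(np.arctan2(M[1,1],M[0,1]))
def shift(s,target):
    M,_=yaw(s); return (M.T@(np.array(target)-s['tool_pos']))/.6
E
python3 - <<'E'
from h import *
t=cam('top');s=cam('side');st=read_state();print(yaw(st),st['tool_pos'])
g=st['tool_pos'];M=yaw(st)[0]
Y=M[:,1]
P=[g,g+Y*.030,g-Y*.030,[.4925,-.2445,.127]]
out=[]
for c,b in((t,(420,240,520,340)),(s,(370,60,470,210))):
    im=c['pixels'].copy();uv=proj(c,P);print(uv)
    x0,y0,x1,y1=b;z=cv2.resize(im[y0:y1,x0:x1],(400,int(400*(y1-y0)/(x1-x0))),interpolation=cv2.INTER_CUBIC)
    for k,(u,v) in enumerate(uv): cv2.circle(z,(int((u-x0+.5)*4),int((v-y0+.5)*4)),2,[(0,0,255),(0,255,0),(255,0,0),(255,0,255)][k],-1)
    out.append(cv2.copyMakeBorder(z,0,600-z.shape[0],0,0,cv2.BORDER_CONSTANT))
cv2.imwrite('pics/z2.png',np.hstack(out))
E
```

```text
(array([[-6.50007365e-04, -7.89842429e-02, -9.96875653e-01],
       [ 1.40777418e-03, -9.96874948e-01,  7.89832691e-02],
       [-9.99998798e-01, -1.35203610e-03,  7.59168036e-04]]), np.float64(-94.53018653182932)) [ 0.49199212 -0.24507878  0.21802105]
[[491.77532687 298.25404828]
 [513.26436281 299.58067488]
 [470.00940746 296.88311617]
 [473.8824164  299.2018235 ]]
[[428.76669622  94.57101981]
 [435.07533971  87.77574525]
 [422.18217288 101.66357196]
 [422.16840836 139.10571139]]
```

View pics/z2.png

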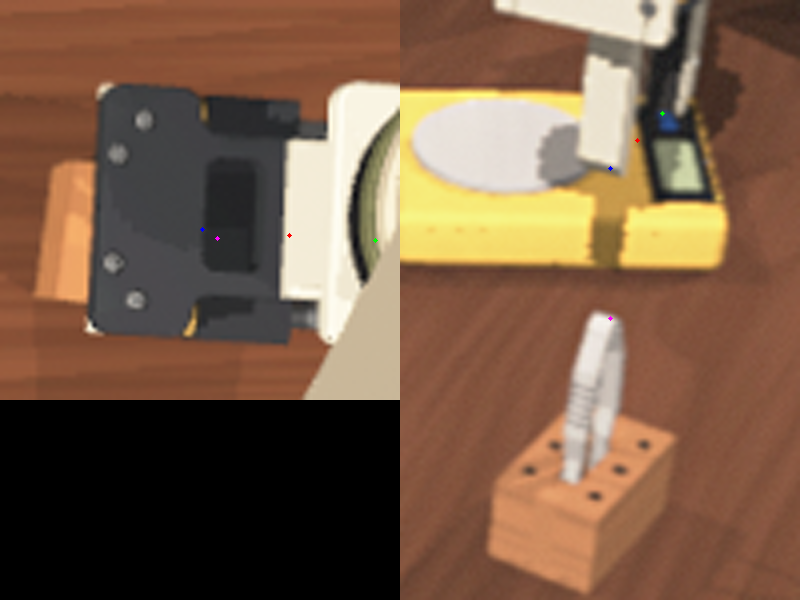

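```bash
python3 - <<'E'
from h import *
s=read_state();print(shift(s,[.4928,-.2445,.067]),yaw(s)[1])
E
```

```text
[ 0.25170192 -0.00072767 -0.00145715] -94.53018653182932
```

{"fn": "apply_moves", "kwargs": {
  "series": [
    {"jaw": -0.3,"linear": [0.03,0,0],"roll": 0.08},
    {"jaw": -0.3,"linear": [0.07,-0.001,-0.001],"roll": 0.16},
    {"jaw": -0.3,"linear": [0.11,-0.001,-0.001],"roll": 0.16},
    {"jaw": -0.3,"linear": [0.15,-0.001,-0.001],"roll": 0.16},
    {"jaw": -0.3,"linear": [0.19,-0.001,-0.001],"roll": 0.16},
    {"jaw": -0.3,"linear": [0.22,-0.001,-0.001],"roll": 0.16},
    {"jaw": -0.3,"linear": [0.24,-0.001,-0.001],"roll": 0.16},
    {"jaw": -0.3,"linear": [0.252,-0.001,-0.001],"roll": 0.16},
    {"jaw": -0.3,"linear": [0.252,-0.001,-0.001],"roll": 0.16},
    {"jaw": 0,"linear": [0.252,-0.001,-0.001],"roll": 0.16},
    {"jaw": 0.2,"linear": [0.252,-0.001,-0.001],"roll": 0.16},
    {"jaw": 0.3,"linear": [0.252,-0.001,-0.001],"roll": 0.16}
  ],
  "force": 20
}}

```text
t: 3.2
tool_pos: [0.4928, -0.2445, 0.0673]
orientation: [-2.136, 0.173, 2.136]
force: [0.2, 0.0, -0.2]
opening: 0.0353
```

{"fn": "apply_moves", "kwargs": {
  "series": [
    {"jaw": 0.36,"linear": [0,0,0],"roll": 0},
    {"jaw": 0.42,"linear": [0,0,0],"roll": 0},
    {"jaw": 0.47,"linear": [0,0,0],"roll": 0},
    {"jaw": 0.47,"linear": [0,0,0],"roll": 0},
    {"jaw": 0.47,"linear": [0,0,0],"roll": 0}
  ]
}}

```text
t: 3.82
tool_pos: [0.4928, -0.2444, 0.0673]
orientation: [-2.136, 0.173, 2.136]
force: [0.3, 0.2, -0.5]
opening: 0.0247
```

{"fn": "apply_moves", "kwargs": {
  "series": [
    {"jaw": 0.47,"linear": [-0.02,0,0],"roll": 0},
    {"jaw": 0.47,"linear": [-0.05,0,0],"roll": 0},
    {"jaw": 0.47,"linear": [-0.09,0,0],"roll": 0},
    {"jaw": 0.47,"linear": [-0.13,0,0],"roll": 0},
    {"jaw": 0.47,"linear": [-0.16,0,0],"roll": 0},
    {"jaw": 0.47,"linear": [-0.17,0,0],"roll": 0},
    {"jaw": 0.47,"linear": [-0.17,0,0],"roll": 0}
  ]
}}

```text
t: 4.7
tool_pos: [0.4929, -0.2446, 0.1695]
orientation: [-2.136, 0.173, 2.136]
force: [-0.3, -0.0, -0.6]
opening: 0.0247
```

```bash
python3 - <<'E'
from h import *
s=read_state();print(s['tool_pos'],s['opening'],s['force'],shift(s,[.501,.0285,.165]),yaw(s)[1])
E
```

```text
[ 0.49290546 -0.24458583  0.16951277] 0.02467498898901492 [-0.27349343 -0.04436635 -0.6016084 ] [ 0.00789016 -0.45130628  0.06044964] -99.32649576715788
```

{"fn": "apply_moves", "kwargs": {
  "series": [
    {"jaw": 0.47,"linear": [0,-0.015,0.002],"roll": 0},
    {"jaw": 0.47,"linear": [0,-0.045,0.006],"roll": 0},
    {"jaw": 0.47,"linear": [0,-0.09,0.012],"roll": 0},
    {"jaw": 0.47,"linear": [0,-0.14,0.019],"roll": 0},
    {"jaw": 0.47,"linear": [0,-0.2,0.027],"roll": 0},
    {"jaw": 0.47,"linear": [0,-0.26,0.035],"roll": 0},
    {"jaw": 0.47,"linear": [0,-0.32,0.043],"roll": 0},
    {"jaw": 0.47,"linear": [0,-0.37,0.05],"roll": 0},
    {"jaw": 0.47,"linear": [0,-0.41,0.055],"roll": 0},
    {"jaw": 0.47,"linear": [0,-0.44,0.059],"roll": 0},
    {"jaw": 0.47,"linear": [0,-0.451,0.06],"roll": 0},
    {"jaw": 0.47,"linear": [0,-0.451,0.06],"roll": 0},
    {"jaw": 0.47,"linear": [0,-0.451,0.06],"roll": 0}
  ]
}}

```text
t: 6.32
tool_pos: [0.5013, 0.0276, 0.1697]
orientation: [-2.136, 0.174, 2.136]
force: [0.9, 0.2, -0.5]
opening: 0.0252
```

```bash
python3 - <<'E'
from h import *
t=cam('top');s=cam('side');st=read_state();print(yaw(st)[1],st['tool_pos'],st['opening'])
g=st['tool_pos'];M=yaw(st)[0];Y=M[:,1];tip=g+M[:,0]*.061
P=[tip,tip+Y*.0075,tip-Y*.0075,[.501,.0285,.07]]
out=[]
for c,b in((t,(240,240,340,340)),(s,(300,170,400,320))):
    uv=proj(c,P);print(uv.round(1))
    x0,y0,x1,y1=b;z=cv2.resize(c['pixels'][y0:y1,x0:x1],None,fx=4,fy=4,interpolation=cv2.INTER_CUBIC)
    for k,(u,v) in enumerate(uv): cv2.circle(z,(int((u-x0+.5)*4),int((v-y0+.5)*4)),1,[(0,0,255),(0,255,0),(255,0,0),(255,0,255)][k],-1)
    out.append(cv2.copyMakeBorder(z,0,600-z.shape[0],0,0,cv2.BORDER_CONSTANT))
cv2.imwrite('pics/z3.png',np.hstack(out))
E
```

```text
-99.38860234389587 [0.50127882 0.02755075 0.16968286] 0.024808146237760585
[[290.3 295.7]
 [295.2 296.5]
 [285.3 294.9]
 [290.5 296.5]]
[[360.7 232.7]
 [363.3 230.1]
 [358.1 235.4]
 [359.7 250.9]]
```

View pics/z3.png

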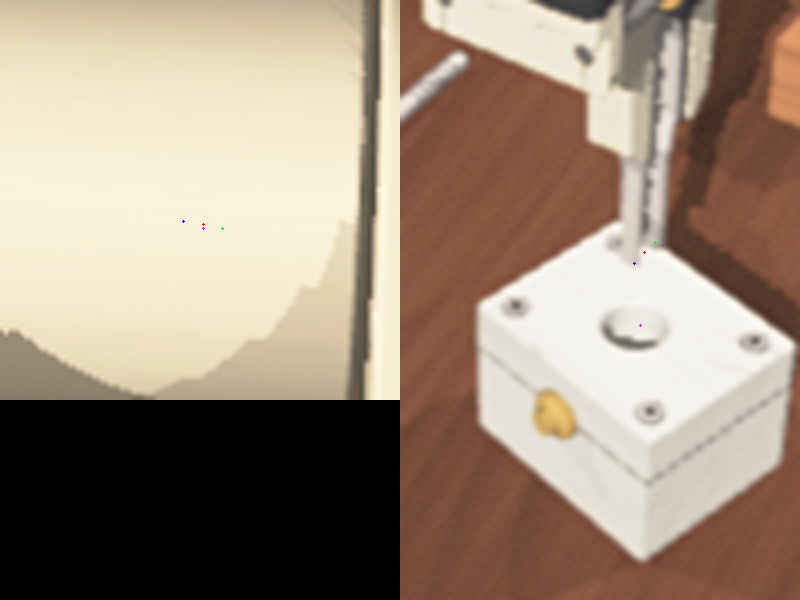

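The side view shows the tips at crop (632,265) and (652,243), close to prediction. The well appears about 1 px left of prediction, so I'll zoom in to refine.

```bash
python3 - <<'E'
from h import *
import pickle
s=cam('side');pickle.dump(s,open('s1.pkl','wb'))
z=cv2.resize(s['pixels'][218:263,335:395],None,fx=12,fy=12,interpolation=cv2.INTER_CUBIC)
cv2.imwrite('pics/z4.png',z)
E
```

```text
(no output)
```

View pics/z4.png

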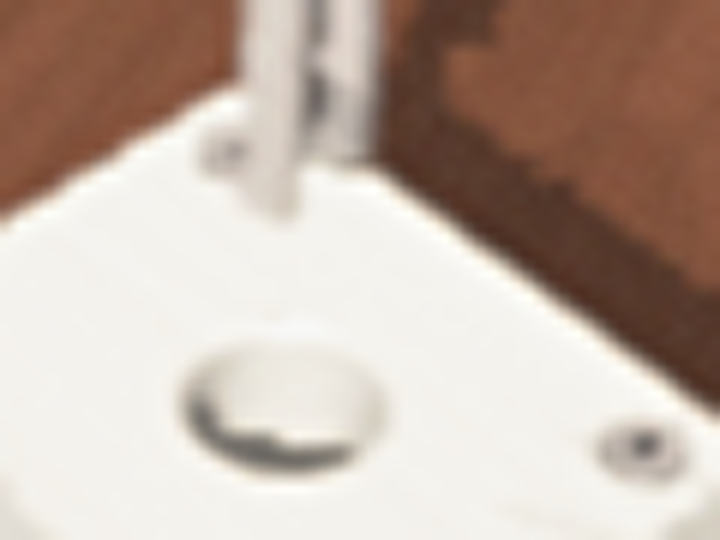

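The zoom shows the well mouth centred at zoom (283,408), and the tips at about (272,208) and (345,158), with their midpoint at (308,183).

```bash
python3 - <<'E'
from h import *
import pickle
s=pickle.load(open('s1.pkl','rb'));t=pickle.load(open('c0.pkl','rb'))['top']
f=lambda u,v:[335+(u+.5)/12-.5,218+(v+.5)/12-.5]
st=read_state();tip=st['tool_pos'][2]-.061
w=onz(s,[f(283,408)],.07);T=onz(s,[f(308,183),f(272,208),f(345,158)],tip)
print('well side',w,'tips side',T,'tool',st['tool_pos'],'rel',w[0]-T[0])
# screws/mould outline in side: top face white contour as a cross-check
q=s['pixels']
S=[f(640,447)];print(onz(s,S,.07))
# top screw counterparts
tp=lambda u,v:[250+(u+.5)/4-.5,255+(v+.5)/4-.5]
print(onz(t,[tp(135,47),tp(273,103),tp(57,232),tp(196,290)],.07),onz(t,[tp(135,47),tp(273,103),tp(57,232),tp(196,290)],.07).mean(0))
ss=lambda u,v:[300+(u-400+.5)/4-.5,170+(v+.5)/4-.5]
print(onz(s,[ss(515,306),ss(754,342),ss(649,411)],.07))
E
```

```text
well side [[0.50263013 0.03102852 0.07      ]] tips side [[0.50187691 0.02816134 0.10871236]
 [0.50418196 0.03458405 0.10871236]
 [0.49943386 0.02162513 0.10871236]] tool [0.5012898  0.02760593 0.16971236] rel [ 0.00075322  0.00286717 -0.03871236]
[[0.45700309 0.01727657 0.07      ]]
[[ 0.54799824  0.03938287  0.07      ]
 [ 0.5257637  -0.01423311  0.07      ]
 [ 0.47625872  0.06994282  0.07      ]
 [ 0.45354323  0.01617101  0.07      ]] [0.50089097 0.0278159  0.07      ]
[[0.55114633 0.04044091 0.07      ]
 [0.4563762  0.01780906 0.07      ]
 [0.47931946 0.07052706 0.07      ]]
```

{"fn": "apply_moves", "kwargs": {
  "series": [
    {"jaw": 0.46,"linear": [0.01,-0.002,0],"roll": 0},
    {"jaw": 0.46,"linear": [0.03,-0.002,0],"roll": 0},
    {"jaw": 0.46,"linear": [0.045,-0.002,0],"roll": 0},
    {"jaw": 0.46,"linear": [0.053,-0.002,0],"roll": 0},
    {"jaw": 0.46,"linear": [0.053,-0.002,0],"roll": 0},
    {"jaw": 0.46,"linear": [0.053,-0.002,0],"roll": 0}
  ]
}}

```text
t: 7.22
tool_pos: [0.5017, 0.0288, 0.1382]
orientation: [-2.136, 0.175, 2.135]
force: [-0.1, -0.2, -0.2]
opening: 0.0252
```

```bash
python3 - <<'E'
from h import *
import pickle
s=cam('side');pickle.dump(s,open('s2.pkl','wb'));st=read_state();print(st['tool_pos'],st['opening'],st['force'])
z=cv2.resize(s['pixels'][218:263,335:395],None,fx=12,fy=12,interpolation=cv2.INTER_CUBIC)
cv2.imwrite('pics/z5.png',z)
E
```

```text
[0.5018081  0.02881195 0.13835218] 0.025377309584183983 [ 0.24792663 -0.06385229 -0.60318652]
```

View pics/z5.png

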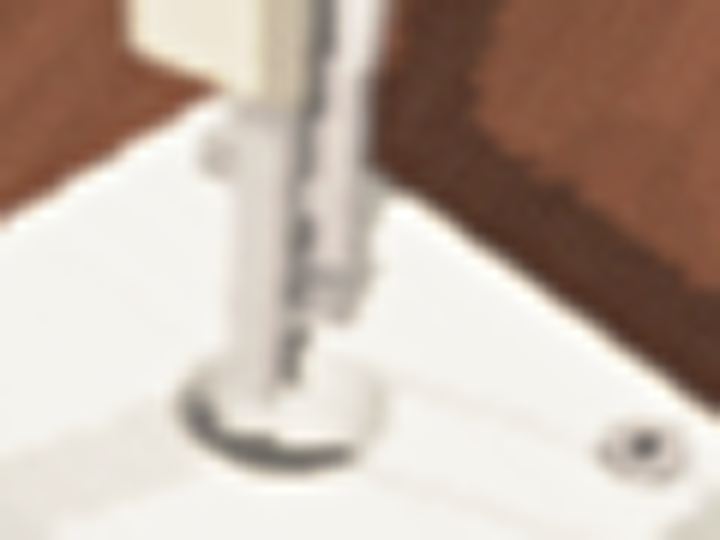

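The near tip is at about zoom (262,398) and the far tip at (335,320), both just above the mouth, which is at (283,408).

```bash
python3 - <<'E'
from h import *
import pickle
s=pickle.load(open('s2.pkl','rb'))
f=lambda u,v:[335+(u+.5)/12-.5,218+(v+.5)/12-.5]
st=read_state();p=st['tool_pos'];M=yaw(st)[0];tip=p+M[:,0]*.061;Y=M[:,1];Z=M[:,2]
print(onz(s,[f(262,398),f(335,320),f(298,359)],tip[2]), onz(s,[f(283,408)],.07))
g=.016/2
P=[tip+a*Y*(g+k)+b*Z*.004 for a in(-1,1) for k in(0,.0025) for b in(-1,1)]
uv=proj(s,P); print(((uv-[335,218]+.5)*12-.5).round(0))
W=np.array([.5024,.0294,.07]);th=np.linspace(0,2*np.pi,9)[:8]
uv=proj(s,[W+.014*np.array([np.cos(a),np.sin(a),0]) for a in th]);print(((uv-[335,218]+.5)*12-.5).round(0))
E
```

```text
[[0.50315846 0.03748783 0.07735223]
 [0.50029528 0.01953605 0.07735223]
 [0.50179653 0.02860122 0.07735223]] [[0.50263013 0.03102852 0.07      ]]
[[239. 382.]
 [290. 407.]
 [228. 393.]
 [279. 417.]
 [304. 314.]
 [354. 338.]
 [314. 304.]
 [364. 327.]]
[[194. 369.]
 [192. 425.]
 [248. 468.]
 [329. 471.]
 [386. 433.]
 [386. 377.]
 [330. 336.]
 [251. 333.]]
```

{"fn": "apply_moves", "kwargs": {
  "series": [
    {"jaw": 0.46,"linear": [0,-0.0012,-0.0013],"roll": 0},
    {"jaw": 0.46,"linear": [0.005,-0.0012,-0.0013],"roll": 0},
    {"jaw": 0.46,"linear": [0.01,-0.0012,-0.0013],"roll": 0},
    {"jaw": 0.46,"linear": [0.014,-0.0012,-0.0013],"roll": 0},
    {"jaw": 0.46,"linear": [0.018,-0.0012,-0.0013],"roll": 0},
    {"jaw": 0.46,"linear": [0.018,-0.0012,-0.0013],"roll": 0}
  ]
}}

```text
t: 8.02
tool_pos: [0.5025, 0.0294, 0.1272]
orientation: [-2.136, 0.175, 2.135]
force: [0.6, 0.7, -0.7]
opening: 0.0251
```

{"fn": "apply_moves", "kwargs": {
  "series": [
    {"jaw": 0.46,"linear": [0.006,0,0],"roll": 0},
    {"jaw": 0.46,"linear": [0.012,0,0],"roll": 0},
    {"jaw": 0.46,"linear": [0.018,0,0],"roll": 0},
    {"jaw": 0.46,"linear": [0.023,0,0],"roll": 0},
    {"jaw": 0.46,"linear": [0.023,0,0],"roll": 0},
    {"jaw": 0.46,"linear": [0.023,0,0],"roll": 0}
  ]
}}

```text
t: 8.78
tool_pos: [0.5026, 0.0294, 0.1135]
orientation: [-2.136, 0.174, 2.135]
force: [-0.8, 1.2, -0.3]
opening: 0.0255
```

{"fn": "apply_moves", "kwargs": {
  "series": [
    {"jaw": 0.46,"linear": [0,0.0025,0],"roll": 0},
    {"jaw": 0.46,"linear": [0,0.0025,0],"roll": 0},
    {"jaw": 0.46,"linear": [0,0.0025,0],"roll": 0}
  ]
}}

```text
t: 9.15
tool_pos: [0.5024, 0.0279, 0.1136]
orientation: [-2.136, 0.175, 2.135]
force: [-0.9, 0.7, -0.4]
opening: 0.0251
```

{"fn": "apply_moves", "kwargs": {
  "series": [
    {"jaw": 0.46,"linear": [0,0.002,0],"roll": 0},
    {"jaw": 0.46,"linear": [0,0.002,0],"roll": 0},
    {"jaw": 0.46,"linear": [0,0.002,0],"roll": 0}
  ]
}}

```text
t: 9.52
tool_pos: [0.5022, 0.0267, 0.1136]
orientation: [-2.136, 0.175, 2.135]
force: [0.5, -0.4, 0.4]
opening: 0.0254
```

```bash
python3 - <<'E'
from h import *
s=read_state();print(s['tool_pos'],s['force'],s['wrist_torque'],s['opening'])
E
```

```text
[0.50219049 0.02671568 0.11360268] [ 0.52472237 -0.39572407  0.3963488 ] [ 0.04955912 -0.01367652  0.00444009] 0.025353969204804785
```

{"fn": "apply_moves", "kwargs": {
  "series": [
    {"jaw": 0.46,"linear": [0,0.0015,0],"roll": 0},
    {"jaw": 0.46,"linear": [0,0.0015,0],"roll": 0},
    {"jaw": 0.46,"linear": [0,0.0015,0],"roll": 0}
  ]
}}

```text
t: 9.9
tool_pos: [0.502, 0.0258, 0.1136]
orientation: [-2.136, 0.175, 2.135]
force: [0.5, 0.7, -0.5]
opening: 0.0253
```

{"fn": "apply_moves", "kwargs": {
  "series": [
    {"jaw": 0.46,"linear": [0,0.0015,0],"roll": 0},
    {"jaw": 0.46,"linear": [0,0.0015,0],"roll": 0},
    {"jaw": 0.46,"linear": [0,0.0015,0],"roll": 0}
  ]
}}

```text
t: 10.28
tool_pos: [0.5019, 0.0251, 0.1137]
orientation: [-2.136, 0.174, 2.135]
force: [0.4, 1.4, 0.5]
opening: 0.0252
```

```bash
python3 - <<'E'
from h import *
s=read_state();print(s['tool_pos'],s['force'],s['wrist_torque'],s['opening'])
E
```

```text
[0.50193218 0.0251356  0.11366056] [0.37939032 1.41538621 0.50367589] [ 0.55155497 -0.01931789 -0.02033789] 0.02519186373437293
```

{"fn": "apply_moves", "kwargs": {
  "series": [
    {"jaw": 0.46,"linear": [0,-0.005,0],"roll": 0},
    {"jaw": 0.46,"linear": [0,-0.0085,0],"roll": 0},
    {"jaw": 0.46,"linear": [0,-0.0085,0],"roll": 0},
    {"jaw": 0.46,"linear": [0,-0.0085,0],"roll": 0}
  ]
}}

```text
t: 10.78
tool_pos: [0.5028, 0.0301, 0.1136]
orientation: [-2.136, 0.174, 2.135]
force: [-0.8, -0.0, -0.7]
opening: 0.0253
```

```bash
python3 - <<'E'
from h import *
s=read_state();print(s['tool_pos'],s['force'],s['wrist_torque'],s['opening'])
E
```

```text
[0.50275729 0.03014821 0.11362787] [-0.80469297 -0.0482595  -0.72781188] [-0.02714584  0.0660905   0.00232573] 0.025308621948811796
```

{"fn": "apply_moves", "kwargs": {
  "series": [
    {"jaw": 0.46,"linear": [0,-0.0015,0],"roll": 0},
    {"jaw": 0.46,"linear": [0,-0.0015,0],"roll": 0},
    {"jaw": 0.46,"linear": [0,-0.0015,0],"roll": 0}
  ]
}}

```text
t: 11.15
tool_pos: [0.5029, 0.031, 0.1136]
orientation: [-2.136, 0.174, 2.135]
force: [-1.1, -0.4, -0.2]
opening: 0.0251
```

```bash
python3 - <<'E'
from h import *
s=read_state();print(s['tool_pos'],s['force'],s['wrist_torque'],s['opening'])
E
```

```text
[0.50288036 0.03097876 0.11362175] [-1.14436307 -0.41143801 -0.24302686] [ 0.05876948 -0.00990503  0.00192833] 0.025057286899797686
```

{"fn": "apply_moves", "kwargs": {
  "series": [
    {"jaw": 0.46,"linear": [0,-0.0013,0],"roll": 0},
    {"jaw": 0.46,"linear": [0,-0.0013,0],"roll": 0},
    {"jaw": 0.46,"linear": [0,-0.0013,0],"roll": 0}
  ]
}}

```text
t: 11.52
tool_pos: [0.503, 0.0318, 0.1136]
orientation: [-2.136, 0.174, 2.135]
force: [0.2, 0.5, -0.2]
opening: 0.0249
```

```bash
python3 - <<'E'
from h import *
s=read_state();print(s['tool_pos'],s['force'],s['wrist_torque'],s['opening'])
E
```

```text
[0.50299624 0.03176757 0.1136231 ] [ 0.21303862  0.52615971 -0.22321705] [ 0.08560769  0.05272607 -0.02312708] 0.024943426610277833
```

{"fn": "apply_moves", "kwargs": {
  "series": [
    {"jaw": 0.46,"linear": [0,-0.0013,0],"roll": 0},
    {"jaw": 0.46,"linear": [0,-0.0013,0],"roll": 0},
    {"jaw": 0.46,"linear": [0,-0.0013,0],"roll": 0}
  ]
}}

```text
t: 11.9
tool_pos: [0.5031, 0.0325, 0.1136]
orientation: [-2.136, 0.174, 2.135]
force: [-1.1, -0.9, -0.7]
opening: 0.0253
```

```bash
python3 - <<'E'
from h import *
s=read_state();print(s['tool_pos'],s['force'],s['wrist_torque'],s['opening'])
E
```

```text
[0.50314657 0.03245945 0.11362854] [-1.06632596 -0.88315664 -0.70689677] [-0.16040568  0.08607964 -0.03906608] 0.025314576230128585
```

{"fn": "apply_moves", "kwargs": {
  "series": [
    {"jaw": 0.45,"linear": [0,0.004,0],"roll": 0},
    {"jaw": 0.45,"linear": [0,0.0062,0],"roll": 0},
    {"jaw": 0.45,"linear": [0.005,0.0062,0],"roll": 0},
    {"jaw": 0.45,"linear": [0.012,0.0062,0],"roll": 0},
    {"jaw": 0.45,"linear": [0.019,0.0062,0],"roll": 0},
    {"jaw": 0.45,"linear": [0.025,0.0062,0],"roll": 0},
    {"jaw": 0.45,"linear": [0.029,0.0062,0],"roll": 0},
    {"jaw": 0.45,"linear": [0.033,0.0062,0],"roll": 0},
    {"jaw": 0.45,"linear": [0.033,0.0062,0],"roll": 0}
  ]
}}

```text
t: 13.02
tool_pos: [0.5024, 0.0288, 0.0936]
orientation: [-2.136, 0.174, 2.135]
force: [-0.5, -0.8, -0.1]
opening: 0.0259
```

```bash
python3 - <<'E'
from h import *
s=read_state();print(s['tool_pos'],s['force'],s['wrist_torque'],s['opening'])
E
```

```text
[0.50241107 0.02881819 0.09360584] [-0.47192732 -0.79174468 -0.093711  ] [ 0.01982788 -0.02504503 -0.01357342] 0.025850486835393535
```

{"fn": "apply_moves", "kwargs": {
  "series": [
    {"jaw": 0.45,"linear": [0.003,0,0],"roll": 0},
    {"jaw": 0.45,"linear": [0.006,0,0],"roll": 0},
    {"jaw": 0.45,"linear": [0.0075,0,0],"roll": 0},
    {"jaw": 0.45,"linear": [0.0075,0,0],"roll": 0}
  ]
}}

```text
t: 13.52
tool_pos: [0.5023, 0.0288, 0.089]
orientation: [-2.136, 0.174, 2.135]
force: [1.1, -0.6, -0.4]
opening: 0.0258
```

```bash
python3 - <<'E'
from h import *
s=read_state();print(s['tool_pos'],s['force'],s['wrist_torque'],s['opening'])
E
```

```text
[0.50234906 0.02880675 0.08902468] [ 1.05085424 -0.60137916 -0.37310936] [ 0.04562772  0.01410807 -0.02547604] 0.02576304319402164
```

{"fn": "apply_moves", "kwargs": {
  "series": [
    {"jaw": 0.48,"linear": [0,0,0],"roll": 0},
    {"jaw": 0.5,"linear": [0,0,0],"roll": 0},
    {"jaw": 0.52,"linear": [0,0,0],"roll": 0},
    {"jaw": 0.54,"linear": [0,0,0],"roll": 0},
    {"jaw": 0.56,"linear": [0,0,0],"roll": 0},
    {"jaw": 0.58,"linear": [0,0,0],"roll": 0}
  ],
  "force": 20
}}

```text
t: 14.28
tool_pos: [0.5024, 0.0289, 0.0891]
orientation: [-2.136, 0.174, 2.135]
force: [-0.6, 1.5, -0.2]
opening: 0.0238
```

```bash
python3 - <<'E'
from h import *
s=read_state();print(s['tool_pos'],s['force'],s['wrist_torque'],s['opening'])
E
```

```text
[0.50242029 0.02889061 0.08911713] [-0.63446357  1.53665265 -0.22438997] [ 0.34787923  0.0021114  -0.04235032] 0.023819461071771172
```

{"fn": "apply_moves", "kwargs": {
  "series": [
    {"jaw": 0.7,"linear": [0,-0.0007,0],"roll": 0},
    {"jaw": 0.7,"linear": [0,-0.0007,0],"roll": 0},
    {"jaw": 0.7,"linear": [0,-0.0007,0],"roll": 0},
    {"jaw": 0.7,"linear": [-0.003,-0.0007,0],"roll": 0},
    {"jaw": 0.7,"linear": [-0.006,-0.0007,0],"roll": 0},
    {"jaw": 0.7,"linear": [-0.009,-0.0007,0],"roll": 0},
    {"jaw": 0.7,"linear": [-0.012,-0.0007,0],"roll": 0}
  ],
  "force": 50
}}

```text
t: 15.15
tool_pos: [0.5021, 0.0294, 0.0963]
orientation: [-2.135, 0.174, 2.136]
force: [-0.1, -0.5, -6.6]
opening: 0.0233
```

```bash
python3 - <<'E'
from h import *
s=read_state();print(s['tool_pos'],s['force'],s['wrist_torque'],s['opening'])
E
```

```text
[0.50212011 0.02935302 0.09628254] [-0.10483902 -0.45691173 -6.58694636] [-0.03877964  0.07596907  0.04735505] 0.02330068941699058
```

{"fn": "apply_moves", "kwargs": {
  "series": [
    {"jaw": 0.7,"linear": [-0.001,0,0],"roll": 0},
    {"jaw": 0.7,"linear": [-0.001,0,0],"roll": 0}
  ]
}}

```text
t: 15.4
tool_pos: [0.5027, 0.0294, 0.0977]
orientation: [-2.136, 0.174, 2.135]
force: [-0.8, 0.2, -1.1]
opening: 0.0233
```

```bash
python3 - <<'E'
from h import *
s=read_state();print(s['tool_pos'],s['force'],s['wrist_torque'],s['opening'])
E
```

```text
[0.50266494 0.02937586 0.09772472] [-0.83695452  0.17810055 -1.11833898] [ 0.0263479   0.25207011 -0.02145416] 0.02333344487941863
```

{"fn": "apply_moves", "kwargs": {
  "series": [
    {"jaw": 0.7,"linear": [-0.004,0,0],"roll": 0},
    {"jaw": 0.7,"linear": [-0.01,0,0],"roll": 0},
    {"jaw": 0.7,"linear": [-0.016,0,0],"roll": 0},
    {"jaw": 0.7,"linear": [-0.018,0,0],"roll": 0},
    {"jaw": 0.7,"linear": [-0.018,0,0],"roll": 0}
  ]
}}

```text
t: 16.02
tool_pos: [0.5028, 0.0293, 0.1087]
orientation: [-2.137, 0.174, 2.134]
force: [-0.2, -0.3, -0.4]
opening: 0.0229
```

```bash
python3 - <<'E'
from h import *
s=read_state();print(s['tool_pos'],s['force'],s['wrist_torque'],s['opening'])
E
```

```text
[0.50276607 0.02933632 0.10868152] [-0.24514321 -0.27187371 -0.38798745] [0.06750136 0.02187719 0.02310388] 0.02285006746303974
```

{"fn": "apply_moves", "kwargs": {
  "series": [
    {"jaw": 0.7,"linear": [-0.008,0,0],"roll": 0},
    {"jaw": 0.7,"linear": [-0.02,0,0],"roll": 0},
    {"jaw": 0.7,"linear": [-0.035,0,0],"roll": 0},
    {"jaw": 0.7,"linear": [-0.05,0,0],"roll": 0},
    {"jaw": 0.7,"linear": [-0.065,0,0],"roll": 0},
    {"jaw": 0.7,"linear": [-0.08,0,0],"roll": 0},
    {"jaw": 0.7,"linear": [-0.095,0,0],"roll": 0},
    {"jaw": 0.7,"linear": [-0.105,0,0],"roll": 0},
    {"jaw": 0.7,"linear": [-0.11,0,0],"roll": 0},
    {"jaw": 0.7,"linear": [-0.11,0,0],"roll": 0}
  ]
}}

```text
t: 17.27
tool_pos: [0.5027, 0.0293, 0.1748]
orientation: [-2.137, 0.174, 2.134]
force: [0.6, -0.4, -1.0]
opening: 0.0233
```

```bash
python3 - <<'E'
from h import *
s=cam('side');st=read_state();print(st['tool_pos'],st['opening'],st['force'],shift(st,[.506,.2265,.178]),yaw(st)[1])
z=cv2.resize(s['pixels'][190:265,325:405],None,fx=8,fy=8,interpolation=cv2.INTER_CUBIC)
cv2.imwrite('pics/z6.png',z)
E
```

```text
[0.50259148 0.02931523 0.17447953] 0.023421411119538965 [-0.24368445 -0.03898306 -0.66489787] [-0.00553922 -0.32517933  0.04795317] -99.3798844308442
```

View pics/z6.png

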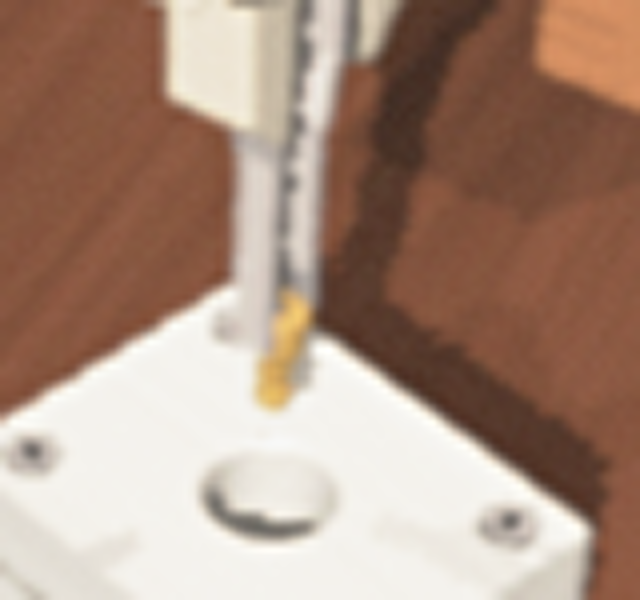

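The pin is out and gripped between the tips, slightly tilted, with its head near zoom (292,305) and foot near (272,403). Now I'll locate the foot.

```bash
python3 - <<'E'
from h import *
c=cam('side');st=read_state();p=st['tool_pos'];M=yaw(st)[0];Y=M[:,1]
f=lambda u,v:[325+(u+.5)/8-.5,190+(v+.5)/8-.5]
o,d=ray(c,[f(272,403),f(290,300),f(255,345),f(305,380)])
for k in d:
    s=(p-o)@Y/(k@Y);P=o+s*k;print(P,P-p)
E
```

```text
[0.50360976 0.02919392 0.09361035] [ 0.00114866 -0.00010441 -0.0807046 ]
[0.500821   0.02962434 0.12226217] [-0.00164011  0.000326   -0.05205278]
[0.50807532 0.02844233 0.10671474] [ 0.00561422 -0.000856   -0.0676002 ]
[0.49652791 0.03035329 0.10361798] [-0.00593319  0.00105496 -0.07069697]
```

{"fn": "apply_moves", "kwargs": {
  "series": [
    {"jaw": 0.7,"linear": [-0.01,-0.01,0.001],"roll": 0},
    {"jaw": 0.7,"linear": [-0.015,-0.03,0.004],"roll": 0},
    {"jaw": 0.7,"linear": [-0.015,-0.06,0.009],"roll": 0},
    {"jaw": 0.7,"linear": [-0.015,-0.1,0.014],"roll": 0},
    {"jaw": 0.7,"linear": [-0.015,-0.14,0.02],"roll": 0},
    {"jaw": 0.7,"linear": [-0.015,-0.18,0.026],"roll": 0},
    {"jaw": 0.7,"linear": [-0.015,-0.22,0.032],"roll": 0},
    {"jaw": 0.7,"linear": [-0.015,-0.26,0.038],"roll": 0},
    {"jaw": 0.7,"linear": [-0.015,-0.29,0.043],"roll": 0},
    {"jaw": 0.7,"linear": [-0.015,-0.31,0.046],"roll": 0},
    {"jaw": 0.7,"linear": [-0.015,-0.322,0.047],"roll": 0},
    {"jaw": 0.7,"linear": [-0.015,-0.325,0.048],"roll": 0},
    {"jaw": 0.7,"linear": [-0.015,-0.325,0.048],"roll": 0}
  ]
}}

```text
t: 19.0
tool_pos: [0.5059, 0.226, 0.1835]
orientation: [-2.136, 0.175, 2.135]
force: [-0.3, -0.1, -0.6]
opening: 0.0229
```

```bash
python3 - <<'E'
from h import *
s=read_state();print(s['tool_pos'],s['force'],s['wrist_torque'],s['opening'])
E
```

```text
[0.50591743 0.22602869 0.18350766] [-0.2627199  -0.13546542 -0.58875352] [ 0.03984308 -0.00365128  0.01921168] 0.022872601713781877
```

{"fn": "apply_moves", "kwargs": {
  "series": [
    {"jaw": 0.7,"linear": [0.01,0,0],"roll": 0},
    {"jaw": 0.7,"linear": [0.03,0,0],"roll": 0},
    {"jaw": 0.7,"linear": [0.055,0,0],"roll": 0},
    {"jaw": 0.7,"linear": [0.08,0,0],"roll": 0},
    {"jaw": 0.7,"linear": [0.1,0,0],"roll": 0},
    {"jaw": 0.7,"linear": [0.12,0,0],"roll": 0},
    {"jaw": 0.7,"linear": [0.133,0,0],"roll": 0},
    {"jaw": 0.7,"linear": [0.14,0,0],"roll": 0},
    {"jaw": 0.7,"linear": [0.14,0,0],"roll": 0}
  ]
}}

```text
t: 20.12
tool_pos: [0.5059, 0.2261, 0.0994]
orientation: [-2.136, 0.175, 2.135]
force: [-0.1, 0.3, -0.2]
opening: 0.023
```

```bash
python3 - <<'E'
from h import *
c=cam('side');st=read_state();p=st['tool_pos'];print(p,st['opening'],st['force'])
print(proj(c,[p-[0,0,.081],[.5054,.2265,.003]]))
z=cv2.resize(c['pixels'][320:410,250:350],None,fx=6,fy=6,interpolation=cv2.INTER_CUBIC)
cv2.imwrite('pics/z7.png',z)
E
```

```text
[0.50613944 0.22615346 0.09976847] 0.023114979535180484 [ 0.74035341  0.23627511 -0.8215809 ]
[[300.09599253 363.2490452 ]
 [300.87430969 369.81224158]]
```

View pics/z7.png

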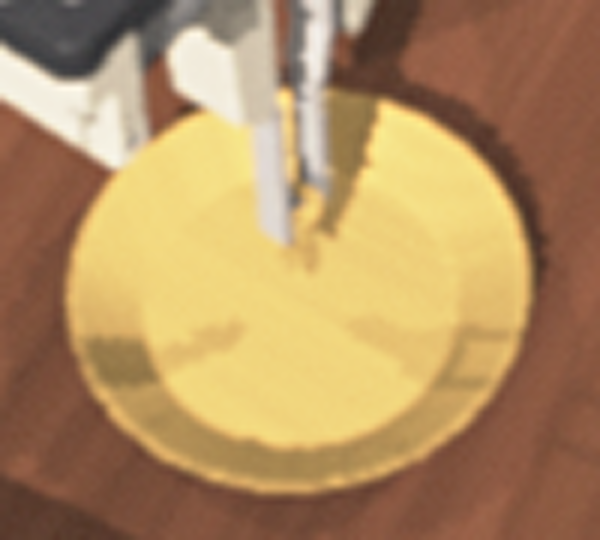

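The pin is over the pan, near its centre (about zoom (300,255)), and still gripped. I'll lower it until it makes light contact.

{"fn": "apply_moves", "kwargs": {
  "series": [
    {"jaw": 0.7,"linear": [0.006,0,0],"roll": 0},
    {"jaw": 0.7,"linear": [0.012,0,0],"roll": 0},
    {"jaw": 0.7,"linear": [0.016,0,0],"roll": 0},
    {"jaw": 0.7,"linear": [0.018,0,0],"roll": 0},
    {"jaw": 0.7,"linear": [0.018,0,0],"roll": 0}
  ]
}}

```text
t: 20.8
tool_pos: [0.5061, 0.2261, 0.0888]
orientation: [-2.136, 0.175, 2.135]
force: [-0.7, -0.6, -0.4]
opening: 0.0226
```

```bash
python3 - <<'E'
from h import *
s=read_state();print(s['tool_pos'],s['force'],s['wrist_torque'],s['opening'])
E
```

```text
[0.5060845  0.22614187 0.0888328 ] [-0.68375819 -0.58177672 -0.3707709 ] [0.06375345 0.01877814 0.0185803 ] 0.022635534322019635
```

{"fn": "apply_moves", "kwargs": {
  "series": [
    {"jaw": 0.7,"linear": [0.002,0,0],"roll": 0},
    {"jaw": 0.7,"linear": [0.003,0,0],"roll": 0},
    {"jaw": 0.7,"linear": [0.003,0,0],"roll": 0}
  ]
}}

```text
t: 21.18
tool_pos: [0.5061, 0.2261, 0.087]
orientation: [-2.136, 0.175, 2.135]
force: [-0.4, -0.2, -0.9]
opening: 0.0232
```

```bash
python3 - <<'E'
from h import *
s=read_state();print(s['tool_pos'],s['force'],s['wrist_torque'],s['opening'])
E
```

```text
[0.50606728 0.22611568 0.08699636] [-0.44889906 -0.19853826 -0.88886087] [-0.00241336 -0.01333748 -0.03490251] 0.02322176513911424
```

{"fn": "apply_moves", "kwargs": {
  "series": [
    {"jaw": 0.7,"linear": [0.002,0,0],"roll": 0},
    {"jaw": 0.7,"linear": [0.003,0,0],"roll": 0},
    {"jaw": 0.7,"linear": [0.003,0,0],"roll": 0}
  ]
}}

```text
t: 21.55
tool_pos: [0.506, 0.2261, 0.0851]
orientation: [-2.136, 0.175, 2.135]
force: [0.5, -0.4, -1.3]
opening: 0.0232
```

```bash
python3 - <<'E'
from h import *
s=read_state();print(s['tool_pos'],s['force'],s['wrist_torque'],s['opening'])
E
```

```text
[0.5059885  0.22609824 0.08510651] [ 0.50493583 -0.37052662 -1.26929269] [0.06761294 0.00729463 0.0288626 ] 0.023188109004365312
```

{"fn": "apply_moves", "kwargs": {
  "series": [
    {"jaw": 0.7,"linear": [0.002,0,0],"roll": 0},
    {"jaw": 0.7,"linear": [0.003,0,0],"roll": 0},
    {"jaw": 0.7,"linear": [0.003,0,0],"roll": 0}
  ]
}}

```text
t: 21.92
tool_pos: [0.5059, 0.2261, 0.0832]
orientation: [-2.136, 0.175, 2.135]
force: [-0.2, -0.3, -1.0]
opening: 0.0233
```

```bash
python3 - <<'E'
from h import *
s=read_state();print(s['tool_pos'],s['force'],s['wrist_torque'],s['opening'])
E
```

```text
[0.50591307 0.22608099 0.08319068] [-0.15272227 -0.28435335 -0.97597509] [ 0.01984539  0.06381508 -0.03201098] 0.023333661662906246
```

{"fn": "apply_moves", "kwargs": {
  "series": [
    {"jaw": 0.7,"linear": [0.002,0,0],"roll": 0},
    {"jaw": 0.7,"linear": [0.003,0,0],"roll": 0},
    {"jaw": 0.7,"linear": [0.003,0,0],"roll": 0}
  ]
}}

```text
t: 22.3
tool_pos: [0.5068, 0.2262, 0.0827]
orientation: [-2.138, 0.174, 2.133]
force: [-0.8, -1.7, 6.5]
opening: 0.023
```

```bash
python3 - <<'E'
from h import *
c=cam('side');s=read_state();print(s['tool_pos'],s['force'],s['wrist_torque'],s['opening'])
z=cv2.resize(c['pixels'][335:380,275:335],None,fx=10,fy=10,interpolation=cv2.INTER_CUBIC)
cv2.imwrite('pics/z8.png',z)
E
```

```text
[0.50678577 0.22621445 0.08260742] [-0.07248836 -0.78324482  5.73666143] [-0.20434939  0.25633525 -0.00443603] 0.02315995176112501
```

View pics/z8.png

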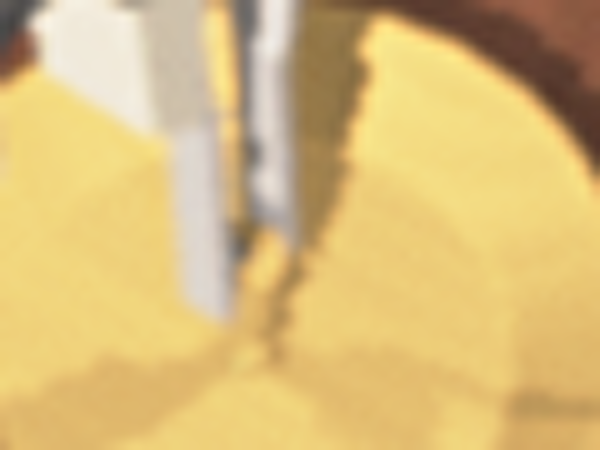

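The pin's foot is on the pan floor (about zoom (255,355)) with 6 N of contact. I'll ease up and release while still holding the tongs.

{"fn": "apply_moves", "kwargs": {
  "series": [
    {"jaw": 0.6,"linear": [-0.001,0,0],"roll": 0},
    {"jaw": 0.5,"linear": [-0.001,0,0],"roll": 0},
    {"jaw": 0.46,"linear": [-0.001,0,0],"roll": 0},
    {"jaw": 0.43,"linear": [-0.001,0,0],"roll": 0},
    {"jaw": 0.41,"linear": [-0.001,0,0],"roll": 0},
    {"jaw": 0.41,"linear": [-0.001,0,0],"roll": 0},
    {"jaw": 0.41,"linear": [-0.001,0,0],"roll": 0},
    {"jaw": 0.41,"linear": [-0.006,0,0],"roll": 0},
    {"jaw": 0.41,"linear": [-0.015,0,0],"roll": 0},
    {"jaw": 0.41,"linear": [-0.03,0,0],"roll": 0},
    {"jaw": 0.41,"linear": [-0.05,0,0],"roll": 0},
    {"jaw": 0.41,"linear": [-0.075,0,0],"roll": 0},
    {"jaw": 0.41,"linear": [-0.1,0,0],"roll": 0},
    {"jaw": 0.41,"linear": [-0.125,0,0],"roll": 0},
    {"jaw": 0.41,"linear": [-0.14,0,0],"roll": 0},
    {"jaw": 0.41,"linear": [-0.15,0,0],"roll": 0},
    {"jaw": 0.41,"linear": [-0.15,0,0],"roll": 0}
  ],
  "force": 20
}}

```text
t: 24.48
tool_pos: [0.5068, 0.2262, 0.1729]
orientation: [-2.138, 0.174, 2.132]
force: [0.3, 0.0, -0.6]
opening: 0.028
```

```bash
python3 - <<'E'
from h import *
c=cam('side');s=read_state();print(s['tool_pos'],s['force'],s['opening'],shift(s,[.4928,-.2444,.1725]),yaw(s)[1])
z=cv2.resize(c['pixels'][275:400,245:365],None,fx=4.8,fy=4.8,interpolation=cv2.INTER_CUBIC)
cv2.imwrite('pics/z9.png',z)
E
```

```text
[0.50653293 0.22607421 0.17241916] [ 0.4121403   0.90316662 -0.41077625] 0.02759279443799845 [-0.00091929  0.77732558 -0.10553639] -99.4035167552293
```

View pics/z9.png

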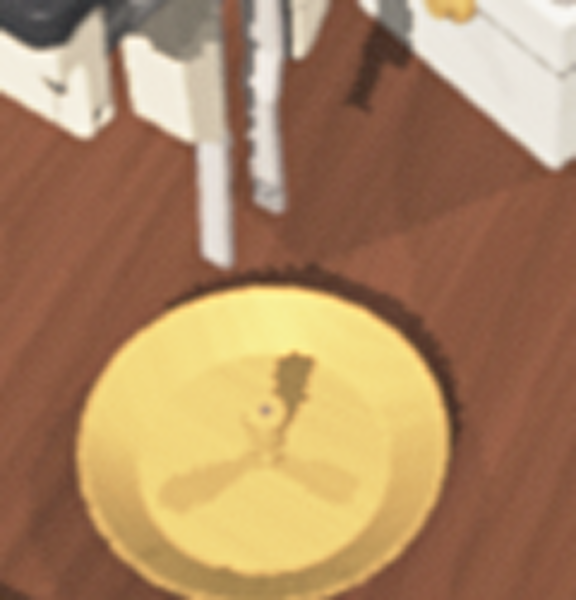

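The pin stands upright near the middle of the pan (zoom (265,415)), and the tongs are held and clear of it. Now I'll carry the tongs back to the block.

{"fn": "apply_moves", "kwargs": {
  "series": [
    {"jaw": 0.45,"linear": [-0.005,0.015,-0.002],"roll": 0},
    {"jaw": 0.45,"linear": [-0.01,0.045,-0.006],"roll": 0},
    {"jaw": 0.45,"linear": [-0.01,0.09,-0.012],"roll": 0},
    {"jaw": 0.45,"linear": [-0.01,0.15,-0.02],"roll": 0},
    {"jaw": 0.45,"linear": [-0.01,0.22,-0.03],"roll": 0},
    {"jaw": 0.45,"linear": [-0.01,0.29,-0.039],"roll": 0},
    {"jaw": 0.45,"linear": [-0.01,0.36,-0.049],"roll": 0},
    {"jaw": 0.45,"linear": [-0.01,0.43,-0.058],"roll": 0},
    {"jaw": 0.45,"linear": [-0.01,0.5,-0.068],"roll": 0},
    {"jaw": 0.45,"linear": [-0.01,0.57,-0.077],"roll": 0},
    {"jaw": 0.45,"linear": [-0.01,0.63,-0.086],"roll": 0},
    {"jaw": 0.45,"linear": [-0.01,0.69,-0.094],"roll": 0},
    {"jaw": 0.45,"linear": [-0.01,0.735,-0.1],"roll": 0},
    {"jaw": 0.45,"linear": [-0.01,0.765,-0.104],"roll": 0},
    {"jaw": 0.45,"linear": [-0.01,0.777,-0.1055],"roll": 0},
    {"jaw": 0.45,"linear": [-0.01,0.777,-0.1055],"roll": 0},
    {"jaw": 0.45,"linear": [-0.01,0.777,-0.1055],"roll": 0}
  ]
}}

```text
t: 26.65
tool_pos: [0.4929, -0.2434, 0.1779]
orientation: [-2.137, 0.173, 2.134]
force: [-0.6, 1.4, -0.9]
opening: 0.0262
```

```bash
python3 - <<'E'
from h import *
c=cam('side');s=read_state();print(s['tool_pos'],s['force'],s['opening'],shift(s,[.4928,-.2444,.0673]),yaw(s)[1])
p=s['tool_pos'];M=yaw(s)[0];tip=p+M[:,0]*.061
uv=proj(c,[tip-M[:,1]*.010,tip+M[:,1]*.010]);print((uv-[380,125])*8)
z=cv2.resize(c['pixels'][125:205,380:460],(600,600),interpolation=cv2.INTER_CUBIC)
for u,v in (uv-[380,125]+.5)*7.5: cv2.circle(z,(int(u),int(v)),2,(0,0,255),-1)
cv2.imwrite('pics/z10.png',z)
E
```

```text
[ 0.49294907 -0.24333533  0.17793196] [-0.07235625 -0.38017623 -0.67529695] 0.02567449620207486 [0.18438351 0.00206822 0.0002714 ] -99.34093299275656
[[308.51184787 170.36769069]
 [347.8172009  132.7436747 ]]
```

View pics/z10.png

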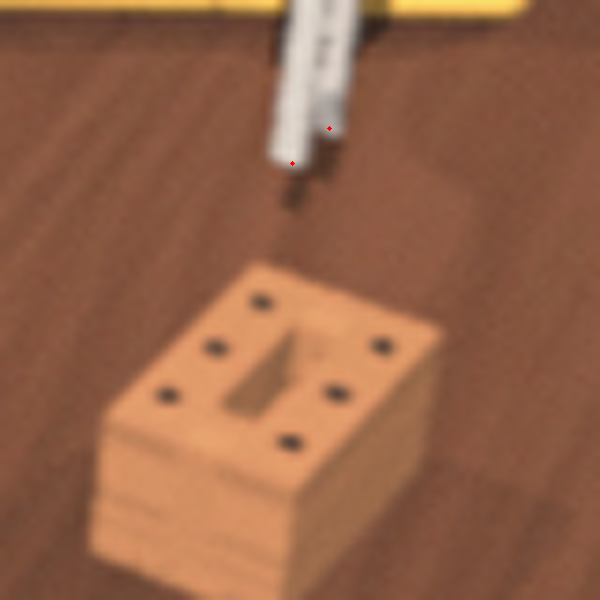

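The tips are as predicted (about (290,160)) above the empty slot. I'll lower them, checking force.

{"fn": "apply_moves", "kwargs": {
  "series": [
    {"jaw": 0.45,"linear": [0.01,0.002,0],"roll": 0},
    {"jaw": 0.45,"linear": [0.03,0.002,0],"roll": 0},
    {"jaw": 0.45,"linear": [0.055,0.002,0],"roll": 0},
    {"jaw": 0.45,"linear": [0.08,0.002,0],"roll": 0},
    {"jaw": 0.45,"linear": [0.1,0.002,0],"roll": 0},
    {"jaw": 0.45,"linear": [0.112,0.002,0],"roll": 0},
    {"jaw": 0.45,"linear": [0.119,0.002,0],"roll": 0},
    {"jaw": 0.45,"linear": [0.126,0.002,0],"roll": 0},
    {"jaw": 0.45,"linear": [0.132,0.002,0],"roll": 0},
    {"jaw": 0.45,"linear": [0.132,0.002,0],"roll": 0}
  ]
}}

```text
t: 27.95
tool_pos: [0.4928, -0.2444, 0.0986]
orientation: [-2.137, 0.173, 2.134]
force: [0.4, 0.6, -0.8]
opening: 0.0262
```

```bash
python3 - <<'E'
from h import *
s=read_state();print(s['tool_pos'],s['force'],s['wrist_torque'],s['opening'])
E
```

```text
[ 0.49280834 -0.24441239  0.09860609] [ 0.43483081  0.60219847 -0.78285514] [0.0750732  0.03225505 0.022253  ] 0.02622197051584237
```

{"fn": "apply_moves", "kwargs": {
  "series": [
    {"jaw": 0.45,"linear": [0.008,0,0],"roll": 0},
    {"jaw": 0.45,"linear": [0.018,0,0],"roll": 0},
    {"jaw": 0.45,"linear": [0.028,0,0],"roll": 0},
    {"jaw": 0.45,"linear": [0.037,0,0],"roll": 0},
    {"jaw": 0.45,"linear": [0.044,0,0],"roll": 0},
    {"jaw": 0.45,"linear": [0.049,0,0],"roll": 0},
    {"jaw": 0.45,"linear": [0.051,0,0],"roll": 0},
    {"jaw": 0.45,"linear": [0.051,0,0],"roll": 0}
  ]
}}

```text
t: 28.95
tool_pos: [0.4929, -0.2444, 0.0681]
orientation: [-2.138, 0.173, 2.134]
force: [-0.2, -0.9, -0.3]
opening: 0.0258
```

```bash
python3 - <<'E'
from h import *
s=read_state();print(s['tool_pos'],s['force'],s['wrist_torque'],s['opening'])
E
```

```text
[ 0.49291694 -0.24439371  0.06805562] [-0.15977752 -0.90758124 -0.32700484] [ 0.02830172  0.02931908 -0.03386653] 0.02577308755399471
```

{"fn": "apply_moves", "kwargs": {
  "series": [
    {"jaw": 0.45,"linear": [0.001,0,0],"roll": 0},
    {"jaw": 0.4,"linear": [0.001,0,0],"roll": 0},
    {"jaw": 0.36,"linear": [0.001,0,0],"roll": 0},
    {"jaw": 0.32,"linear": [0.001,0,0],"roll": 0},
    {"jaw": 0.28,"linear": [0.001,0,0],"roll": 0},
    {"jaw": 0.2,"linear": [0.001,0,0],"roll": 0},
    {"jaw": 0,"linear": [0.001,0,0],"roll": 0},
    {"jaw": -0.3,"linear": [0.001,0,0],"roll": 0},
    {"jaw": -0.3,"linear": [0.001,0,0],"roll": 0},
    {"jaw": -0.3,"linear": [0.001,0,0],"roll": 0},
    {"jaw": -0.3,"linear": [-0.01,0,0],"roll": 0},
    {"jaw": -0.3,"linear": [-0.03,0,0],"roll": 0},
    {"jaw": -0.3,"linear": [-0.06,0,0],"roll": 0},
    {"jaw": -0.3,"linear": [-0.1,0,0],"roll": 0},
    {"jaw": -0.3,"linear": [-0.14,0,0],"roll": 0},
    {"jaw": -0.3,"linear": [-0.18,0,0],"roll": 0},
    {"jaw": -0.3,"linear": [-0.22,0,0],"roll": 0},
    {"jaw": -0.3,"linear": [-0.25,0,0],"roll": 0},
    {"jaw": -0.3,"linear": [-0.25,0,0],"roll": 0},
    {"jaw": -0.3,"linear": [-0.25,0,0],"roll": 0}
  ]
}}

```text
t: 31.45
tool_pos: [0.4923, -0.2444, 0.2173]
orientation: [-2.136, 0.173, 2.135]
force: [-0.6, -1.0, 0.1]
opening: 0.0604
```

```bash
python3 - <<'E'
from h import *
c=cam('side');s=read_state();print(s['t'],s['tool_pos'],s['force'],s['opening'])
a=cv2.resize(c['pixels'][130:215,380:465],(400,400),interpolation=cv2.INTER_CUBIC)
b=cv2.resize(c['pixels'][325:410,255:340],(400,400),interpolation=cv2.INTER_CUBIC)
cv2.imwrite('pics/z11.png',np.hstack([a,b]))
import pickle
q=pickle.load(open('c0.pkl','rb'))['side']['pixels'].astype(int)
d=(np.abs(q-c['pixels']).max(2)>60).astype(np.uint8)
n,_,stt,ce=cv2.connectedComponentsWithStats(d)
print([(tuple(stt[i]),) for i in range(1,n) if stt[i,4]>15])
m=cv2.inRange(cv2.cvtColor(c['pixels'],cv2.COLOR_BGR2HSV),(0,0,120),(180,60,255));m[:130]=0;m[190:]=0;m[:,:405]=0;m[:,432:]=0
p=cv2.findNonZero(m).reshape(-1,2);print(p.min(0),p.max(0))
E
```

```text
31.5 [ 0.49206361 -0.2442122   0.2167976 ] [-0.61031023 -0.00711564 -0.0965086 ] 0.06043911215850614
[((np.int32(433), np.int32(0), np.int32(16), np.int32(32), np.int32(261)),), ((np.int32(536), np.int32(0), np.int32(34), np.int32(50), np.int32(946)),), ((np.int32(572), np.int32(0), np.int32(68), np.int32(65), np.int32(2233)),), ((np.int32(388), np.int32(2), np.int32(93), np.int32(70), np.int32(2469)),), ((np.int32(486), np.int32(16), np.int32(50), np.int32(63), np.int32(1403)),), ((np.int32(448), np.int32(37), np.int32(11), np.int32(8), np.int32(26)),), ((np.int32(402), np.int32(46), np.int32(47), np.int32(81), np.int32(1127)),), ((np.int32(636), np.int32(86), np.int32(4), np.int32(15), np.int32(28)),), ((np.int32(434), np.int32(95), np.int32(6), np.int32(12), np.int32(54)),), ((np.int32(560), np.int32(228), np.int32(40), np.int32(46), np.int32(973)),), ((np.int32(610), np.int32(238), np.int32(30), np.int32(28), np.int32(379)),), ((np.int32(553), np.int32(240), np.int32(7), np.int32(11), np.int32(20)),), ((np.int32(599), np.int32(255), np.int32(7), np.int32(9), np.int32(18)),), ((np.int32(302), np.int32(348), np.int32(8), np.int32(14), np.int32(64)),)]
[410 138] [425 180]
```

The viewer's picture limit is reached, but the pixel comparison is enough. The tongs' silhouette has the same bounds as at the start, and outside the arm and its shadow the only change is in the pan, where the pin now stands.

```bash
python3 -c "
from plant import *
print(close_job())"
```

```text
the job is handed in; nothing more can be done
None
```

I drew the pin out with the tongs, lowered it into the pan until it touched the floor, let it go, and stood the tongs back in their slot. I handed the job in at about t = 31.5 s; no verdict was reported.

- **Pin:** it came free at about 50 N of grip, with 6.6 N of pull measured just before release. After I let go, it stood upright near the middle of the pan.
- **Pan contact:** lowering the pin pressed on the pan with about 6 N.
- **Mould:** the only known contact was a light probe of the well's walls to find its centre, about 2 N by my estimate.
- **Tongs:** their outline in the last side picture has the same bounds as at the start (pixels 410–425 by 138–180). Comparing that picture with the first one, I saw no changes beyond the arm and its shadows, and the pin in the pan.
- **Checks that fell short:**
  - The two cameras disagreed by 2–3 mm on where the well was, which is why I probed its walls. The probe settled only its position along the closing direction.
  - My twelfth and last view was refused by the viewer limit, so the final check rests on that pixel comparison, not a look by eye.

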